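# Clear the warmer and load the hanging carrier

## Task

First take the red spoon off the bottle warmer and lay it flat inside the top tray of the grey tiers. Then lift the carrier with the orange caps up and off its hooks and set it down gently into the warmer's rectangular pocket, square and fully home. Leave the blue carrier hanging and do not disturb the glass bottle and the tub.

Things in the scene. Friction and masses are not known exactly. Their poses are not given: they have to be found in the camera images.
- stand: Fixed steel hook stand. Origin on the shelf midway below its two hanging places, z up; x points from the open mouths of the forks back to the column. Two forks side by side, 130 mm apart along y, on a crossbar at x = 90 mm, 200 mm up; column at x = 90 mm, y = 0. Base plate 12 mm high, x from -10 to 120 mm, 220 mm wide. Highest point: the prong tips, 218 mm.
- fork_left (a point): Hanging place of the fork at the stand's +y side (x = 0): midway between its two level prongs, at the height of their tops, 204 mm. Prongs are 8 mm thick, 44 mm apart between centres, run along the stand's x from the crossbar to an upturned tip at x = -34 mm that rises 14 mm above their tops.
- fork_right (a point): The same for the fork at the stand's -y side. To come off, a carrier must rise at least 18 mm (28 is safe), then move at least 45 mm to the stand's -x; its base is still below the prongs until it has moved 85 mm.
- carrier: Loose white carrier with ORANGE caps and grip, 0.16 to 0.26 kg. Hangs upright in either fork, its x along the stand's. Origin: centre of its underside. Base 90 (x) by 76 (y) by 10 mm with caps 16 mm high on it, stem 12 mm square, crossbar 64 mm long along y, underside 106 mm up, rests on the prongs. Above it a grip 22 mm square, faces square to x and y, 114 to 164 mm up: grasp from above.
- other_carrier: The same carrier with BLUE caps and grip, hanging in the other fork: it must stay hanging there.
- warmer: Fixed white bottle warmer, a box 200 mm (x) by 150 mm (y), flat top 70 mm high, a green button on its -x face. Origin on the shelf below the middle of the pocket, z up.
- pocket (a point): Centre of the floor of the warmer's rectangular pocket, 58 mm above the shelf; x along its long side. 94 mm (x) by 80 mm (y), 12 mm deep below the warmer's top, with a 45 degree lead-in 5 mm wide round the mouth. The carrier's base goes in either way round, its x along the pocket's x; its underside rests on this floor.
- spoon: Loose hard silicone spoon, red, 170 mm long, 40 g, lying across the pocket on the warmer's top. Origin on its underside, midway along; +x points to the bowl, z up. Handle 16 mm wide and 12 mm thick from x = -85 to +45 mm; bowl 44 mm wide, 12 mm thick, from there to x = +85 mm.
- tiers: Fixed grey plastic tiers: three open trays stacked, 210 mm (x) by 150 mm (y), 116 mm high. Origin on the shelf below the middle, z up. Only the top tray is open to above.
- top_tray (a point): Centre of the inner floor of the top tray, 92 mm above the shelf; axes along the tray. Inner size 202 mm (x) by 142 mm (y), walls 24 mm high above this floor, so the spoon fits in lengthwise along x, either way round.
- glass_bottle: Loose upright glass bottle, 60 mm across, 130 mm high, standing in front (-x) of the stand, 165 to 190 mm from the hanging places, low enough to pass a raised carrier over it. Origin at the centre of its foot. Bystander.
- tub: Loose lidded tub, 64 mm across, 65 mm high, standing in front (-x) of the warmer. Origin at the centre of its foot. Bystander.
Not all that is in view belongs to the job. Of the things shaped like the spoon, the red one is meant. Leave any turquoise look-alike of the carrier alone.

How it is judged (in metres and radians):
On the way, in this order (a step that is already met when the one before it is completed fails the run):
1. the spoon lies flat and released inside the top tray of the tiers (x of spoon in the frame of top_tray between -0.03 and 0.03 m and y of spoon in the frame of top_tray between -0.06 and 0.06 m and z of spoon in the frame of top_tray between -0.005 and 0.008 m and angle between spoon's own z axis and vertical below 0.12 rad and contact force between the fingers and spoon below 0.1 N), for 0.2 s.
2. the orange carrier has been lifted off its fork and is clear of the stand (x of carrier in the frame of stand below -0.05 m and height (world z) of carrier above 0.098 m and contact force between carrier and stand below 0.1 N), for 0.1 s.
3. the orange carrier is seated in the pocket (horizontal distance between carrier and pocket below 0.005 m and z of carrier in the frame of pocket between -0.003 and 0.0025 m and angle between the x axis of carrier and the x axis of pocket, either way round below 0.08 rad and angle between carrier's own z axis and vertical below 0.04 rad), for 0.2 s.
At the end, for the whole second after the job is handed in: Orange carrier in the pocket: centre within 5 mm, underside within 2.5 mm of the floor, square within 0.08 rad, upright. Spoon flat on the top tray's floor, middle within 30 mm (x) and 60 mm (y) of its centre. Both released, at rest. Blue carrier, bottle, tub within 30 mm of their starts, upright (all of step 1 and all of step 3 and linear speed of each of carrier, spoon, other_carrier below 0.02 m/s and angular speed of each of carrier, spoon, other_carrier below 0.2 rad/s and contact force between the fingers and carrier below 0.1 N and distance of each of other_carrier, glass_bottle, tub from where it was at the start of the episode below 0.03 m and angle between each of glass_bottle, tub's own z axis and vertical below 0.15 rad); the robot touches nothing.
It fails at once if the blue carrier is knocked from its place (more than 40 mm) (distance of other_carrier from where it was at the start of the episode above 0.04 m).
It fails at once if the glass bottle or the tub is tipped or pushed away (angle between any of glass_bottle, tub's own z axis and vertical above 0.3 rad or distance of any of glass_bottle, tub from where it was at the start of the episode above 0.04 m).
It fails at once if the orange carrier is dropped into the pocket (faster than 0.5 m/s within 60 mm of its floor) (distance between carrier and pocket below 0.06 m and linear speed of carrier above 0.5 m/s).
It also fails if it takes over 62 s, if anything falls off the work surface, if the arm or the gripper's body presses on something with over 40 N, if the wrist force passes 120 N, or if a joint passes its speed limit or range.

## Robot

A 6-joint arm with a two-finger parallel gripper is mounted at the origin on the work surface. World frame = base frame: x ahead of the robot, y to its left, z up, the work surface at z = 0. Lengths are in mm, angles in rad, forces in N, time in s.
With the tool pointing down it reaches from about 275 to 1000 mm from the base axis. Payload 8.4 kg.
Tool frame: the origin (TCP) lies on the centre line of the jaws, within the pads' length; the fingertips stand 17 mm ahead of it and the grasp point (between the pads) lies 2 mm behind it (r.tcp_to_tips is the z of the fingertips in the tool frame, in mm); z points along the fingers, y is the direction in which the jaws open and shut (so a half turn about z gives the same grasp; the last joint's range is limited). The gripper opens to 85 mm and grips with 20 to 120 N. Pads are 22 mm wide; open, the fingers measure 114 mm over their backs; the gripper's body (76 mm by 85 mm) begins 54 mm behind the grasp point. The pads swing forward as they close: fully open they stand 13 mm farther back than shut.
Start: joints at [-1.121, 0.353, 1.633, -0, 1.155, -0.002], TCP at [272.865, -562.292, 248.281] pointing down, gripper open.
Joint ranges: [-2.63, 2.63], [-0.92, 2.1], [0.06, 2.66], [-1.3, 4.44], [0, 2.69], [-3.02, 3.02]. Speed limits (rad/s): [2.22, 2.22, 2.79, 3.14, 3.14, 3.14].

## Interface

Orientations are given as [roll, pitch, yaw] about the fixed x, y, z axes, in that order (R = Rz(yaw) Ry(pitch) Rx(roll)).
In Python, from rig import r, cams, job gives the robot as it stands.
- The arm moves only by the tool drive_tool, never from a script. Its argument "deltas" is a list of rows, each a list of 4 numbers: the shift along the tool's x, y, z in cm, then the turn about the tool's z in rad. In form: [[x, y, z, roll], ...]. A call has 1 to 12 rows; each row shifts and turns the commanded pose from where the row before left it, along the tool's axes as they then stand; what a row does not reach is not made up. A row lasts 1/12 s, in which the tool goes at most 41.7 mm and 7.16 degrees, less where a joint would pass 70% of its speed; a pose out of reach is approached as far as the arm can. A call with a gripper value outside its range is refused whole. "jaw" is the closure, from 0 (fully open) to 1 (shut), set as the call begins (left out, the last holds). The fingers move at their own pace and stop on an object; "force" is the grip in N (left out, the last holds). Time passes only in rows, so rows that do not move let the fingers close. It gives the time, the measured TCP pose, the force and the opening at its end, in the units of the state.
- r.sense(): the state, without advancing time (a new reading comes with each control period).
- cams.grab_frame(name): name is "scene" or "top" or "wrist"; returns (picture, depth): 384x512x3 uint8, red, green, blue; 384x512 float32, mm along the optical axis (not along the pixel's ray), 0 where there is no reading.
- cams.camera_params(name): a dict with "fx", "fy", "cx", "cy" (pixels), "R" (3x3) and "t" (3): a world point X has camera coordinates R X + t. Camera axes: x right, y down, z forward; pixel columns grow to the right and rows downward; lengths in mm; the calibration is good to about 2 mm. The wrist camera is an equidistant fisheye: a pixel r from the principal point sees the ray r / f radians off the axis. A picture is of the moment at which its call begins: read the wrist's pose just before it. camera_params takes no time and is no camera call; for the wrist camera it gives the pose at the moment of the call.
- job.sign_off(): hands the job in, once; it reports no verdict.
The state is a dict: "clock": time; "qpos": joint angles; "qvel": joint speeds; "joint_efforts": joint torques, N m; "eef_pos": TCP position; "tcp_rot": TCP orientation; "contact_force": force on the tool from outside, world axes, zero at the start; "wrist_torque": the same for the moment, N m; "opening": opening from 0.0 (shut) to 1.0 (fully open).
Only numpy, scipy, OpenCV 4.12 (cv2) and the standard library are available. Lean on these libraries where they do the work, as an engineer would, in place of code of your own. Each camera call takes 0.05 s, during which the arm holds its last target. There are 200 camera calls.

## Working session

There is one attempt and no reset: what is moved stays moved. The work goes in short steps, Python scripts to look and compute and a tool call to move; the robot and the scene stay as the last step left them, time stands still between calls to the robot, and variables do not carry over. Pictures are saved under pics/ and viewed, about 8 in all and at most 12, crops included, and the job is handed in when it is done.

Besides the shell and the picture viewer there is one more tool, called after ">>>" as name(argument=value, ...) on one line, values as JSON. drive_tool: Moves the arm, as the interface text tells. Its arguments: {"type":"object","properties":{"deltas":{"type":"array"},"jaw":{"type":"number"},"force":{"type":"number"}},"required":["deltas"]}

```bash
mkdir -p pics; ls; cat > h.py <<'E'
import numpy as np, cv2
from rig import r, cams, job
def grab(n):
    p=cams.camera_params(n); im,d=cams.grab_frame(n)
    return im,d,{k:np.array(v) if k in('R','t') else v for k,v in p.items()}
def cloud(d,p):  # pinhole depth -> world points HxWx3
    v,u=np.mgrid[:d.shape[0],:d.shape[1]]
    c=np.stack([(u-p['cx'])/p['fx']*d,(v-p['cy'])/p['fy']*d,d],-1)
    return (c-p['t'])@p['R']
def save(n,im): cv2.imwrite('pics/'+n+'.png',cv2.cvtColor(im,cv2.COLOR_RGB2BGR))
E
python3 - <<'E'
from h import *
s=r.sense(); print(s)
for n in('scene','top'):
    im,d,p=grab(n); np.savez(n,im=im,d=d,**p); save(n,im)
    print(n,p)
a=np.load('scene.npz')['im'];b=np.load('top.npz')['im']
save('both',cv2.resize(np.vstack([a,b]),None,fx=.78,fy=.78))
E
```

```text
pics
{'clock': 0.0, 'qpos': array([-1.12141419e+00,  3.53656800e-01,  1.63416004e+00, -7.56104340e-06,
        1.15520155e+00, -2.36739852e-03]), 'qvel': array([ 0.00114961,  0.00034275, -0.00060654, -0.00016335, -0.00063053,
        0.0016251 ]), 'joint_efforts': array([-8.85374320e-04, -6.05257416e+01, -3.42056251e+01, -1.25931874e-04,
        9.37631470e-03, -1.38318541e-05]), 'eef_pos': array([ 272.65043225, -561.87307311,  247.54517892]), 'tcp_rot': array([-3.14016690e+00,  3.53775026e-06,  4.51752591e-01]), 'contact_force': array([-0.11140718,  0.07815907,  0.11447624]), 'wrist_torque': array([ 0.03361165, -0.0116072 , -0.03383256]), 'opening': 0.9989168388622409}
scene {'fx': 469.8092208840631, 'fy': 469.8092208840631, 'cx': 256.7994282662665, 'cy': 192.36915581619118, 'R': array([[-0.74673054,  0.6651046 , -0.00541939],
       [ 0.50590369,  0.56266409, -0.65381235],
       [-0.4318043 , -0.49096334, -0.75663733]]), 't': array([ 401.00522928, -244.87793067, 1699.00397622])}
top {'fx': 430.88994387980415, 'fy': 430.88994387980415, 'cx': 258.20231420653994, 'cy': 194.07598007518737, 'R': array([[ 0.01752818, -0.99966675,  0.01895116],
       [-0.99517808, -0.01927267, -0.09617256],
       [ 0.09650575, -0.01717405, -0.99518425]]), 't': array([  38.42676035,  628.73861147, 1489.1078468 ])}
```

View pics/scene.png

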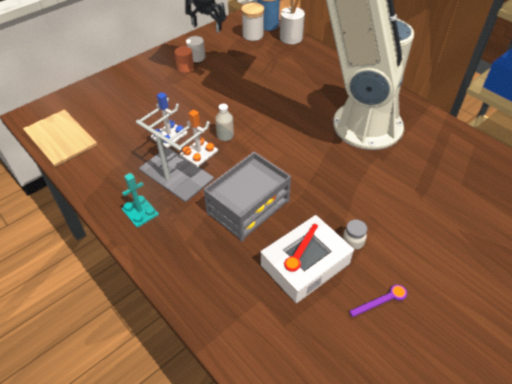

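View pics/top.png

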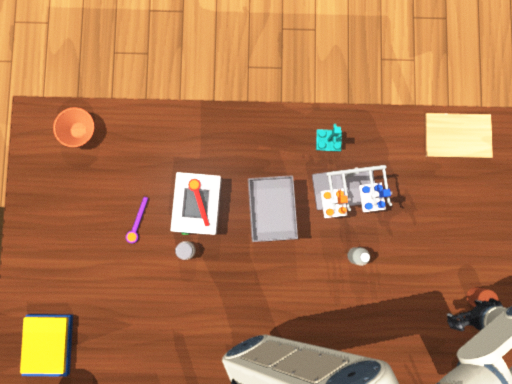

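The red spoon (top px ~200,203, on the white warmer) is the one meant. The purple one at (137,220) lies loose on the table. The orange carrier at (336,203) hangs in the +y fork and the blue one at (375,195) in the other. The turquoise one at (329,138) stands on the table and is a decoy.

```bash
cat > m.py <<'E'
from h import *
import colorsys
def load(n):
    z=np.load(n+'.npz'); return z['im'],z['d'],{k:(z[k] if k in'Rt' else float(z[k])) for k in('fx','fy','cx','cy','R','t')}
def onplane(uv,p,z):
    c=np.array([(uv[0]-p['cx'])/p['fx'],(uv[1]-p['cy'])/p['fy'],1.])
    o=-p['R'].T@p['t']; w=p['R'].T@c; return o+w*(z-o[2])/w[2]
def rect(pts):
    (c,(w,h),a)=cv2.minAreaRect(pts.astype(np.float32)); return np.round(c,1),round(w,1),round(h,1),round(a,2)
if __name__=='__main__':
  for n in('top','scene'):
    im,d,p=load(n); W=cloud(d,p); hsv=cv2.cvtColor(im,cv2.COLOR_RGB2HSV); H,S,V=cv2.split(hsv)
    X,Y,Z=W[...,0],W[...,1],W[...,2]; ok=d>0
    if n=='top': print('table z',np.median(Z[300:320,100:200]))
    def comps(mask,name,mn=15):
        k,l,st,ce=cv2.connectedComponentsWithStats(mask.astype(np.uint8),connectivity=8)
        for i in range(1,k):
            if st[i,4]>=mn:
                m=l==i; print(n,name,'px',ce[i].round(0),st[i,4],'rect',*rect(np.c_[X[m],Y[m]]),'z',np.percentile(Z[m],[5,50,95]).round(0))
    comps(ok&(S>150)&((H<=5)|(H>174))&(V>120),'red')
    comps(ok&(S>150)&(H>5)&(H<18)&(V>150),'orange')
    comps(ok&(S>150)&(H>105)&(H<125)&(V>100)&(Z>60),'blue')
    comps(ok&(S<40)&(V>170)&(abs(Z-70)<8)&(X>300)&(X<900),'whitetop70',200)
    comps(ok&(S<60)&(abs(Z-116)<6)&(X>300)&(X<900),'tierrim',60)
    comps(ok&(S<60)&(abs(Z-58)<5)&(V<170)&(X>300)&(X<900),'pocketfloor',60)
    comps(ok&(S<60)&(abs(Z-92)<5)&(X>300)&(X<900),'trayfloor',60)
    comps(ok&(S<60)&(abs(Z-12)<5)&(X>300)&(X<900),'base',60)
    comps(ok&(S<60)&(abs(Z-206)<9)&(X>300)&(X<900),'prongs',40)
    comps(ok&(S<60)&(Z>125)&(Z<137)&(X>300)&(X<900),'bottle',15)
    save('crop_'+n,cv2.resize(im[150:270,160:400] if n=='top' else im[80:300,110:370],None,fx=3,fy=3 if n=='top' else 2.5))
E
python3 m.py
```

```text
table z -0.13423758260843677
top red px [201. 205.] 177 rect [585.7 241.4] 142.6 34.3 25.1 z [75. 82. 87.]
top orange px [235. 163.] 86153 rect [958.8  17. ] 1688.8 2849.3 1.74 z [-757.   -3.    5.]
top orange px [196.  18.] 95 rect [1681.5  399.4] 200.4 23.6 0.96 z [-760. -749. -739.]
top orange px [460.  37.] 166 rect [ 1605.4 -1084.1] 327.6 51.4 1.33 z [-762. -751. -737.]
top orange px [461.  72.] 16 rect [ 1406.7 -1075.6] 15.0 65.8 82.19 z [-760. -752. -745.]
top orange px [131.  79.] 17 rect [1323.7  739.4] 34.7 29.0 4.71 z [-761. -749. -734.]
top orange px [252. 119.] 15 rect [906.7  78.8] 9.5 25.6 1.02 z [-3.  0.  7.]
top orange px [260. 119.] 15 rect [905.5  46.2] 6.2 25.8 7.7 z [-5.  1.  5.]
top orange px [291. 120.] 114 rect [904.9 -57. ] 165.2 14.2 89.95 z [-5.  0.  6.]
top orange px [328. 121.] 66 rect [ 906.3 -201.9] 12.5 111.9 1.04 z [-5.  1.  5.]
top orange px [306. 126.] 20 rect [ 882.6 -122.8] 6.4 47.2 3.88 z [-5. -0.  6.]
top orange px [375. 146.] 26 rect [ 816.  -371.7] 49.6 10.0 88.5 z [-5. -0.  7.]
top orange px [261. 148.] 49 rect [800.6  42.2] 65.8 13.2 85.24 z
[... 7985 characters left out ...]
z [ 9. 13. 16.]
scene base px [223. 221.] 126 rect [672.1   0.7] 20.5 121.3 5.31 z [ 9. 13. 16.]
scene base px [313. 284.] 119 rect [608.3 331.3] 69.0 210.4 66.38 z [ 8. 12. 16.]
scene prongs px [169. 128.] 601 rect [ 641.3 -263. ] 128.8 196.5 10.06 z [199. 205. 212.]
scene bottle px [37. 13.] 226 rect [  602.5 -1301.1] 341.0 28.9 1.43 z [126. 131. 136.]
scene bottle px [223. 107.] 44 rect [ 421.2 -300.7] 28.9 23.7 52.5 z [126. 130. 134.]
scene bottle px [167. 129.] 15 rect [ 622.4 -329.8] 10.1 15.3 61.33 z [125. 132. 137.]
scene bottle px [198. 147.] 17 rect [ 600.3 -200. ] 9.4 15.5 59.21 z [128. 132. 136.]
scene bottle px [162. 153.] 18 rect [ 698.1 -251.3] 7.9 16.4 61.9 z [126. 131. 136.]
```

View pics/crop_top.png

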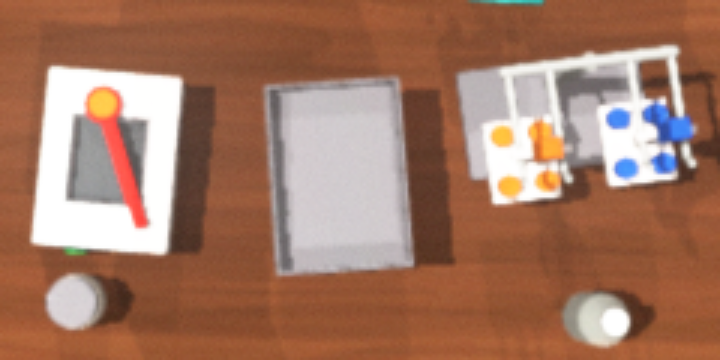

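The crop confirms the red spoon on the warmer: bowl at crop (103,103), handle end at (140,225). Orange grip is at (548,148). Next I refine the spoon axis, the grip and the stand.

```bash
cat > m2.py <<'E'
from m import *
for n in('top','scene'):
    im,d,p=load(n); W=cloud(d,p); H,S,V=cv2.split(cv2.cvtColor(im,cv2.COLOR_RGB2HSV)); X,Y,Z=W[...,0],W[...,1],W[...,2]
    m=(S>140)&((H<=18)|(H>174))&(Z>74)&(Z<90)&(X>480)&(X<700)&(Y>200)&(Y<310)
    P=np.c_[X[m],Y[m]]; P=P+0
    h=P[P[:,0]<625]; vx,vy,x0,y0=cv2.fitLine(h.astype(np.float32),cv2.DIST_HUBER,0,.01,.01).ravel()
    if vx<0:vx,vy=-vx,-vy
    s=(P-[x0,y0])@[vx,vy]; lo,hi=np.percentile(s,[.5,99.5]); c=(lo+hi)/2
    print(n,'spoon dir deg',np.degrees(np.arctan2(vy,vx)).round(1),'len',hi-lo,'mid',x0+c*vx,y0+c*vy)
    for nm,hl,hh in(('orange',5,18),('blue',105,125)):
        m=(S>130)&(H>hl)&(H<hh)&(abs(Z-262)<5)&(X>500)
        P=np.c_[X[m],Y[m]]; print(nm,'griptop',len(P),P.mean(0),*rect(P))
    m=(abs(X-575)<125)&(abs(Y)<95)&(Z>110)&(Z<121); print('tiers',*rect(np.c_[X[m],Y[m]]))
    m=(abs(Z-206)<8)&(X>530)&(X<720)&(Y<-130)&(Y>-400)&(S<60); print('forks',*rect(np.c_[X[m],Y[m]]))
    for lo,hi,nm in((60,68,'tub'),(124,135,'bottle')):
        q=((X>400)&(X<470) if nm=='tub' else (X>380)&(X<470)&(Y<-200)) & (Z>lo)&(Z<hi); 
        if q.sum(): print(nm,*rect(np.c_[X[q],Y[q]]))
E
python3 m2.py
```

```text
top spoon dir deg 19.8 len 162.312584197031 mid 592.2268237884048 249.36971404814525
orange griptop 29 [ 593.77014118 -202.86415792] [ 594.5 -202.1] 21.1 21.7 3.25
blue griptop 43 [ 617.53212633 -330.335957  ] [ 617.6 -331.9] 19.5 20.4 12.3
tiers [572.8   2.7] 210.0 150.2 4.91
forks [ 635.7 -262.7] 129.3 193.8 8.29
tub [427.4  23.4] 606.5 50.8 89.98
bottle [ 417.1 -300.5] 22.7 27.8 1.2
scene spoon dir deg 19.9 len 162.52617212091752 mid 597.0032991882853 250.74993970187808
orange griptop 47 [ 599.59063931 -201.89369885] [ 598.  -203.5] 23.4 22.0 5.27
blue griptop 36 [ 621.40920907 -329.64079916] [ 621.3 -329.7] 19.8 20.6 8.36
tiers [575.5   2. ] 214.6 155.4 4.25
forks [ 640.7 -263.6] 130.1 196.6 9.2
tub [ 433.9 -491.8] 1638.0 67.1 89.74
bottle [ 430.6 -797.9] 43.7 1025.6 1.94
```

>>> drive_tool(deltas=[[0,0,-3,0.106],[0,0,-3,0],[2.47,-2.73,0,0],[2.47,-2.73,0,0],[2.47,-2.73,0,0],[2.47,-2.73,0,0],[2.47,-2.73,0,0],[2.47,-2.73,0,0],[2.47,-2.73,0,0],[2.47,-2.73,0,0],[2.47,-2.73,0,0],[2.47,-2.73,0,0]], jaw=0.5)

```text
clock: 1.1
eef_pos: [412.8, -219.9, 308.2]
tcp_rot: [-3.141, 0.0, 0.346]
contact_force: [0.4, 0.1, -0.2]
opening: 0.5
```

>>> drive_tool(deltas=[[2.47,-2.73,0,0],[2.47,-2.73,0,0],[2.47,-2.73,0,0],[2.47,-2.73,0,0],[2.47,-2.73,0,0],[2.47,-2.73,0,0],[2.47,-2.73,0,0],[2.47,-2.73,0,0],[2.47,-2.73,0,0],[2.47,-2.73,0,0],[2.47,-2.73,0,0],[2.47,-2.73,0,0]])

```text
clock: 2.1
eef_pos: [580.7, 188.8, 307.9]
tcp_rot: [3.142, 0.001, 0.346]
contact_force: [-0.5, -1.2, 0.1]
opening: 0.5
```

```bash
cat > go.py <<'E'
import sys
from h import *
# usage: go.py x y z yaw -> tool-frame shift (cm) after the turn, and turn
def go(x,y,z,yaw):
    s=r.sense(); e=s['eef_pos']; D=np.array([x,y,z])-e; c,n=np.cos(yaw),np.sin(yaw)
    print('clock %.2f'%s['clock'],'pos',e.round(1),'rot',s['tcp_rot'].round(3),'q',s['qpos'].round(2),'F',s['contact_force'].round(1),'open %.3f'%s['opening'])
    print('turn first',round(s['tcp_rot'][2]-yaw,3),'then x,y,z cm',round((c*D[0]+n*D[1])/10,2),round((n*D[0]-c*D[1])/10,2),round(-D[2]/10,2))
if __name__=='__main__': go(*map(float,sys.argv[1:5]))
E
python3 go.py 608.6 255.1 190 0.346
```

```text
clock 2.10 pos [580.7 188.8 307.9] rot [3.142e+00 1.000e-03 3.460e-01] q [ 0.31  0.28  1.6  -0.    1.26  1.54] F [-0.5 -1.2  0.1] open 0.500
turn first 0.0 then x,y,z cm 4.88 -5.29 11.79
```

>>> drive_tool(deltas=[[2.4,-2.6,1,0],[2.4,-2.6,2,0],[0,0,3,0],[0,0,2,0],[0,0,0,0],[0,0,0,0]])

```text
clock: 2.6
eef_pos: [607.3, 251.9, 227.1]
tcp_rot: [3.141, 0.003, 0.346]
contact_force: [0.5, 0.7, 0.6]
opening: 0.501
```

```bash
cat > w.py <<'E'
from m import *
def wgrab(name):
    im,d,p=grab('wrist'); np.savez(name,im=im,d=d,**p); return im,d,p
def wcloud(d,p):
    v,u=np.mgrid[:d.shape[0],:d.shape[1]].astype(float)
    x=u-p['cx'];y=v-p['cy'];rr=np.hypot(x,y)+1e-9;th=rr/p['fx'];k=np.tan(th)/rr
    c=np.stack([x*k*d,y*k*d,d],-1); return (c-p['t'])@p['R']
def wray(uv,p,z):
    uv=np.atleast_2d(uv); x=uv[:,0]-p['cx'];y=uv[:,1]-p['cy'];rr=np.hypot(x,y)+1e-9;th=rr/p['fx']
    c=np.stack([x/rr*np.sin(th),y/rr*np.sin(th),np.cos(th)],-1); w=c@p['R']; o=-p['R'].T@p['t']
    return (o+w*((z-o[2])/w[:,2])[:,None])[:,:2]
E
python3 - <<'E'
from w import *
s=r.sense();print(s['clock'],s['eef_pos'],s['tcp_rot'])
im,d,p=wgrab('w1'); save('w1',im); print(p, -p['R'].T@p['t'])
W=wcloud(d,p); H,S,V=cv2.split(cv2.cvtColor(im,cv2.COLOR_RGB2HSV)); X,Y,Z=W[...,0],W[...,1],W[...,2]
m=(S>140)&((H<=18)|(H>174))&(Z>74)&(Z<90)&(X>480)&(X<720)&(Y>200)&(Y<320)
P=np.c_[X[m],Y[m]].astype(np.float32);print(len(P),*rect(P))
h=P[P[:,0]<625]; vx,vy,x0,y0=cv2.fitLine(h,cv2.DIST_HUBER,0,.01,.01).ravel(); print(np.degrees(np.arctan(vy/vx)),x0,y0)
q=(P-[x0,y0])@[vx,vy];print('along',np.percentile(q,[0.5,99.5]), 'x0=608.6 -> y', y0+(608.6-x0)*vy/vx)
m=(abs(Z-70)<5)&(S<40)&(V>150)&(X>400)&(X<720); print('warm',m.sum(),*rect(np.c_[X[m],Y[m]]))
E
```

```text
2.6 [607.25613201 251.88884569 227.13868932] [3.14142043e+00 3.11163424e-03 3.46015626e-01]
{'fx': 297.3186396354542, 'fy': 297.3186396354542, 'cx': 255.06233748110802, 'cy': 189.84437167031336, 'R': array([[ 3.39236428e-01, -9.40700987e-01,  5.47016870e-04],
       [-8.96482651e-01, -3.23114075e-01,  3.03176766e-01],
       [-2.85021934e-01, -1.03338994e-01, -9.52934179e-01]]), 't': array([ 30.37205474, 593.01163273, 558.67168437])} [680.55501719 277.91399695 352.57337969]
3437 [596.6 242.7] 166.7 42.2 24.77
19.592674 574.5148 241.69345
along [-60.74248093 103.17787292] x0=608.6 -> y 253.82574
warm 15699 [589.8 262.9] 151.1 201.3 86.29
```

View pics/w1.png

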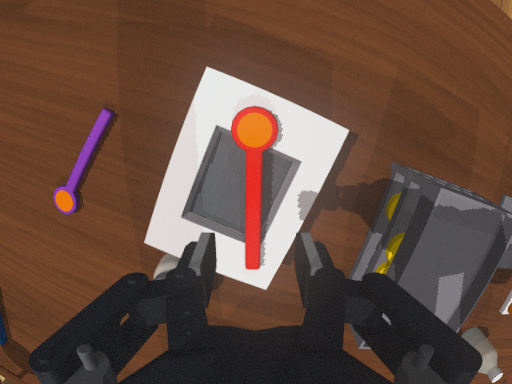

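The wrist view shows the red spoon with its bowl at (254,128) and handle end at (253,268), between the open fingers. Its centre is about (594.5,248.8) at 19.6°, which agrees with the fixed cameras. I'll descend and grip.

>>> drive_tool(deltas=[[0.2,-0.15,3,-0.0],[0,0,3,0],[0,0,3,0],[0,0,2.5,0],[0,0,1.5,0],[0,0,0.7,0],[0,0,0,0],[0,0,0,0]], jaw=0.5)

```text
clock: 3.32
eef_pos: [610.6, 254.4, 93.1]
tcp_rot: [-3.141, -0.002, 0.345]
contact_force: [1.2, 1.0, 0.4]
opening: 0.498
```

>>> drive_tool(deltas=[[0,0,0,0],[0,0,0,0],[0,0,0,0],[0,0,0,0],[0,0,0,0],[0,0,0,0]], jaw=1, force=30)

```text
clock: 3.82
eef_pos: [610.4, 254.6, 93.2]
tcp_rot: [-3.141, -0.003, 0.346]
contact_force: [-1.8, -0.4, 5.9]
opening: 0.175
```

>>> drive_tool(deltas=[[0,0,-0.5,0],[0,0,-1.5,0],[0,0,-2.5,0],[0,0,-3,0],[0,0,-2.5,0],[0,0,-1,0],[0,0,0,0]])

```text
clock: 4.4
eef_pos: [611.0, 254.9, 204.8]
tcp_rot: [-3.141, -0.006, 0.346]
contact_force: [0.1, -0.2, -1.4]
opening: 0.172
```

>>> drive_tool(deltas=[[0,0,0,0.09],[0,0,0,0.09],[0,0,0,0.08],[-0.5,2.4,0,0],[-0.5,3.2,0,0],[-0.5,3.2,0,0],[-0.5,3.2,0,0],[-0.5,3.2,0,0],[-0.5,3.2,0,0],[-0.6,3.2,0,0],[-0.6,2.4,0,0],[-0.5,0.8,0,0]])

```text
clock: 5.4
eef_pos: [582.6, 0.0, 199.6]
tcp_rot: [3.141, 0.002, 0.084]
contact_force: [0.5, 0.7, -0.4]
opening: 0.174
```

>>> drive_tool(deltas=[[0,0,2,0],[0,0,2,0],[0,0,1,0],[0,0,0,0],[0,0,0,0]])

```text
clock: 5.82
eef_pos: [583.3, 3.6, 150.5]
tcp_rot: [-3.141, 0.002, 0.086]
contact_force: [-0.1, 1.1, 0.0]
opening: 0.174
```

```bash
python3 go.py 590.4 4 115.7 0.0856; python3 - <<'E'
from w import *
im,d,p=wgrab('w2'); W=wcloud(d,p); H,S,V=cv2.split(cv2.cvtColor(im,cv2.COLOR_RGB2HSV)); X,Y,Z=W[...,0],W[...,1],W[...,2]
m=(S>140)&((H<=18)|(H>174))&(Z>110)&(Z<180)&(X>440)&(X<720)&(abs(Y)<90)
P=W[m]; c=P.mean(0); u,s,vt=np.linalg.svd(P-c,full_matrices=False); v=vt[0]*np.sign(vt[0,0]); print(len(P),c,v)
q=(P-c)@v; print('ends',c+v*q.min(),c+v*q.max())
m=(abs(Z-92)<5)&(S<60)&(abs(X-573)<130)&(abs(Y)<90); print('floor',*rect(np.c_[X[m],Y[m]]))
E
```

```text
clock 5.82 pos [583.3   3.6 150.5] rot [-3.141e+00  2.000e-03  8.600e-02] q [0.   0.4  1.81 0.   0.94 1.49] F [-0.1  1.1  0. ] open 0.174
turn first 0.001 then x,y,z cm 0.71 0.02 3.48
6034 [598.18785879   4.46907113 138.93095058] [ 0.9968006   0.07935145 -0.00958665]
ends [526.14124844  -1.26628174 139.62385313] [649.82498172   8.57970339 138.43433465]
floor [574.    1.9] 203.3 143.8 4.88
```

>>> drive_tool(deltas=[[0.7,0,1,0],[0,0,1.2,0],[0,0,0.7,0],[0,0,0.4,0],[0,0,0.2,0],[0,0,0,0],[0,0,0,0]])

```text
clock: 6.45
eef_pos: [590.8, 3.7, 116.3]
tcp_rot: [-3.142, 0.0, 0.086]
contact_force: [-0.5, 0.5, -0.0]
opening: 0.172
```

>>> drive_tool(deltas=[[0,0,0,0],[0,0,0,0],[0,0,0,0],[0,0,0,0]], jaw=0.5)

```text
clock: 6.78
eef_pos: [591.0, 3.7, 116.5]
tcp_rot: [3.142, -0.0, 0.086]
contact_force: [0.1, -0.6, -0.1]
opening: 0.498
```

>>> drive_tool(deltas=[[0,0,-1,0],[0,0,-2,0],[0,0,-3,0],[0,0,-3.5,0],[0,0,-3.5,0],[0,0,-3.5,0],[0,0,-3,0],[0,0,0,0],[0,0,0,0]])

```text
clock: 7.53
eef_pos: [591.7, 3.7, 314.1]
tcp_rot: [3.141, -0.005, 0.086]
contact_force: [0.1, -0.6, -0.9]
opening: 0.497
```

```bash
python3 go.py 540 -209 330 0.145; python3 - <<'E'
from w import *
im,d,p=wgrab('w3'); save('w3',im); W=wcloud(d,p); H,S,V=cv2.split(cv2.cvtColor(im,cv2.COLOR_RGB2HSV)); X,Y,Z=W[...,0],W[...,1],W[...,2]
m=(S>140)&((H<=18)|(H>174))&(Z>90)&(Z<125)&(X>440)&(X<720)&(abs(Y)<90)
P=W[m]; c=P.mean(0); print('spoon',*rect(P[:,:2]),np.percentile(P[:,2],[2,50,98]), P[:,0].min(),P[:,0].max())
n,_,_,_=np.linalg.lstsq(np.c_[P[:,:2],np.ones(len(P))],P[:,2],rcond=None); print('slope',n)
E
```

```text
clock 7.53 pos [591.7   3.7 314.1] rot [ 3.141 -0.005  0.086] q [0.   0.24 1.64 0.   1.26 1.49] F [ 0.1 -0.6 -0.9] open 0.497
turn first -0.059 then x,y,z cm -8.19 20.3 -1.59
spoon [573.8  -3.7] 168.0 43.3 9.64 [100.04930948 103.93006692 105.76507717] 487.4010790836281 656.9104444097513
slope [ 7.92503200e-03 -1.73104504e-02  9.90761449e+01]
```

>>> drive_tool(deltas=[[0,0,-1,-0.059],[-0.5,1.8,-0.6,0],[-0.4,3.2,0,0],[-0.3,3.4,0,0],[-0.3,3.4,0,0],[-0.3,3.4,0,0],[-0.3,3.0,0,0],[-0.3,1.6,0,0],[-0.2,0.6,0,0],[0,0,0,0],[0,0,0,0]], jaw=0.3)

```text
clock: 8.5
eef_pos: [594.0, -201.2, 326.2]
tcp_rot: [-3.14, 0.002, 0.144]
contact_force: [0.3, 0.6, 0.8]
opening: 0.703
```

```bash
cat > g.py <<'E'
from w import *
im,d,p=wgrab('w4'); save('w4',im); W=wcloud(d,p); H,S,V=cv2.split(cv2.cvtColor(im,cv2.COLOR_RGB2HSV)); X,Y,Z=W[...,0],W[...,1],W[...,2]
for nm,hl,hh in(('orange',5,18),('blue',105,125)):
    m=(S>130)&(H>hl)&(H<hh)&(abs(Z-262)<6)&(X>500); m=m.astype(np.uint8)
    k,l,st,ce=cv2.connectedComponentsWithStats(m); i=1+np.argmax(st[1:,4]); v,u=np.nonzero(l==i)
    P=W[v,u]; print(nm,st[i,4],'px',ce[i].round(0),'depth rect',*rect(P[:,:2]),'z',np.median(P[:,2]),'ray rect',*rect(wray(np.c_[u,v].astype(float),p,262)))
m=(abs(Z-204)<4)&(S<60)&(X>530)&(X<720)&(Y<-130)&(Y>-400); print('forks',*rect(np.c_[X[m],Y[m]]))
E
python3 go.py 596 -202.5 243 0.145; python3 g.py
```

```text
clock 8.50 pos [ 594.  -201.2  326.2] rot [-3.14e+00  2.00e-03  1.44e-01] q [-0.33  0.3   1.54  0.    1.31  1.1 ] F [0.3 0.6 0.8] open 0.703
turn first -0.001 then x,y,z cm 0.18 0.16 8.32
orange 822 px [260. 210.] depth rect [ 597.2 -204.1] 21.8 21.5 8.46 z 261.591562436629 ray rect [ 598.4 -203.9] 22.8 21.2 8.29
blue 647 px [426. 203.] depth rect [ 619.6 -332.6] 21.3 22.1 10.42 z 261.56450988382016 ray rect [ 620.2 -330.7] 22.2 23.9 7.7
forks [ 640.1 -262.3] 124.7 190.5 7.89
```

View pics/w4.png

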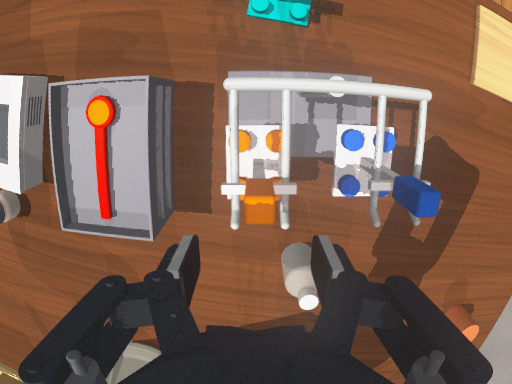

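The wrist view shows the spoon flat in the tray (bowl 100,112; handle end 106,215). The orange grip is at (260,210) and centred between the fingers. The blue grip at (415,195) is clear, and the bottle sits at (300,275).

>>> drive_tool(deltas=[[0.3,0.3,1.5,0],[0,0,2.5,0],[0,0,2,0],[0,0,1.2,0],[0,0,0.8,0],[0,0,0.3,0],[0,0,0,0],[0,0,0,0]])

```text
clock: 9.22
eef_pos: [598.5, -204.4, 245.2]
tcp_rot: [3.141, -0.001, 0.145]
contact_force: [-0.0, -0.4, 0.4]
opening: 0.7
```

>>> drive_tool(deltas=[[0,0,0,0],[0,0,0,0],[0,0,0,0],[0,0,0,0],[0,0,0,0],[0,0,0,0],[0,0,0,0]], jaw=1, force=60)

```text
clock: 9.8
eef_pos: [598.3, -204.6, 245.0]
tcp_rot: [3.141, -0.001, 0.145]
contact_force: [-0.8, 0.5, 6.0]
opening: 0.249
```

>>> drive_tool(deltas=[[0,0,-0.3,0],[0,0,-0.7,0],[0,0,-1,0],[0,0,-1,0],[0,0,-1,0],[0,0,-0.5,0],[0,0,0,0],[0,0,0,0]])

```text
clock: 10.47
eef_pos: [598.1, -204.5, 289.8]
tcp_rot: [3.141, -0.001, 0.145]
contact_force: [0.1, -0.1, -2.4]
opening: 0.245
```

>>> drive_tool(deltas=[[-0.6,0,0,0],[-1.4,0,0,0],[-2,0,0,0],[-2,0,0,0],[-2,0,0,0],[-1.6,0,0,0],[-1,0,-0.5,0],[-0.4,0,-1.5,0],[0,0,-1.5,0],[0,0,-0.5,0],[0,0,0,0]])

```text
clock: 11.38
eef_pos: [489.8, -220.7, 330.7]
tcp_rot: [3.14, -0.002, 0.145]
contact_force: [0.2, -0.4, -1.8]
opening: 0.247
```

```bash
python3 go.py 589.8 262.9 275 -0.065; python3 - <<'E'
from h import *
im,d,p=grab('scene'); save('s2',cv2.resize(im[60:320,100:380],None,fx=2.5,fy=2.2))
E
```

```text
clock 11.38 pos [ 489.8 -220.7  330.7] rot [ 3.14e+00 -2.00e-03  1.45e-01] q [-0.43  0.14  1.72  0.    1.27  1.  ] F [ 0.2 -0.4 -1.8] open 0.247
turn first 0.21 then x,y,z cm 6.84 -48.91 5.57
```

View pics/s2.png

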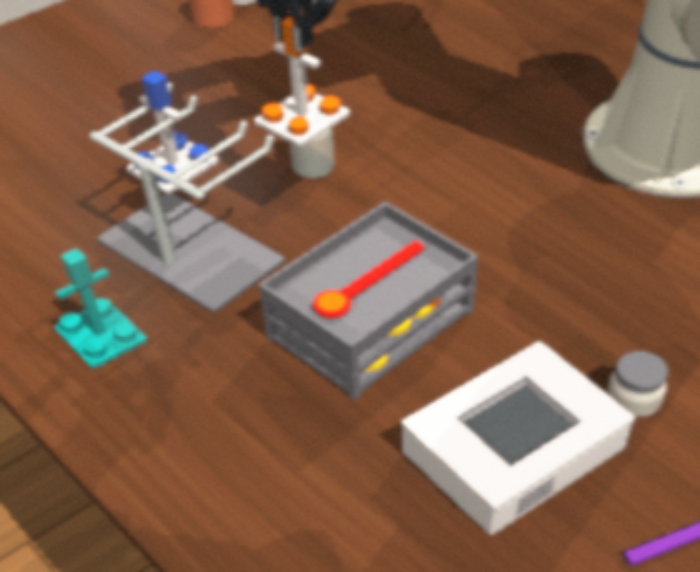

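The carrier hangs upright from the gripper, clear of the stand; blue, bottle and spoon look right. I'll carry it over to the warmer.

>>> drive_tool(deltas=[[0,0,0,0.07],[0.2,-1.2,0,0.07],[0.3,-2.4,0,0.07],[0.5,-3.5,0,0],[0.5,-3.8,0,0],[0.5,-3.8,0,0],[0.5,-3.8,0,0],[0.5,-3.8,0,0],[0.5,-3.8,0,0],[0.5,-3.8,0,0],[0.5,-3.8,0,0],[0.5,-3.8,0,0]])

```text
clock: 12.43
eef_pos: [559.7, 153.3, 327.9]
tcp_rot: [3.141, 0.002, -0.065]
contact_force: [1.3, -0.1, -1.9]
opening: 0.245
```

>>> drive_tool(deltas=[[0.5,-3.6,0,0],[0.5,-3,0,0],[0.4,-2,0.5,0],[0.2,-1.2,1,0],[0,-0.4,1,0],[0,0,0.5,0],[0,0,0,0],[0,0,0,0],[0,0,0,0]])

```text
clock: 13.18
eef_pos: [582.8, 250.7, 299.6]
tcp_rot: [3.141, -0.0, -0.066]
contact_force: [-0.5, -0.4, -1.6]
opening: 0.252
```

```bash
python3 go.py 589.8 262.9 275 -0.065; python3 - <<'E'
from w import *
im,d,p=wgrab('w5'); save('w5',im)
for n in('top','scene'):
    im,d,p=grab(n); np.savez(n+'5',im=im,d=d,**p); W=cloud(d,p); X,Y,Z=W[...,0],W[...,1],W[...,2]; H,S,V=cv2.split(cv2.cvtColor(im,cv2.COLOR_RGB2HSV))
    near=(abs(X-590)<130)&(abs(Y-263)<110)
    for nm,q in(('pocketfloor',(abs(Z-58)<4)&(V<150)&near&(abs(X-590)<60)&(abs(Y-263)<60)),('top70',(abs(Z-70)<4)&(V>150)&near),('caps/base',(Z>110)&(Z<210)&near)):
        print(n,nm,q.sum(),*rect(np.c_[X[q],Y[q]]) if q.sum() else '', np.percentile(Z[q],[5,50,95]).round(0) if q.sum() else '')
E
```

```text
clock 13.18 pos [582.8 250.7 299.6] rot [ 3.141 -0.    -0.066] q [ 0.4   0.33  1.56 -0.    1.26  2.04] F [-0.5 -0.4 -1.6] open 0.252
turn first -0.001 then x,y,z cm 0.62 -1.26 2.46
top pocketfloor 0 
top top70 818 [588.1 263.6] 150.2 199.6 86.33 [67. 70. 73.]
top caps/base 158 [580.5 253.5] 55.0 104.3 71.16 [158. 164. 182.]
scene pocketfloor 671 [588.6 260.9] 78.8 93.9 86.01 [56. 59. 62.]
scene top70 1951 [591.2 262.1] 154.1 204.1 86.18 [67. 71. 73.]
scene caps/base 904 [583.4 251.3] 78.7 91.7 85.72 [159. 165. 184.]
```

View pics/w5.png

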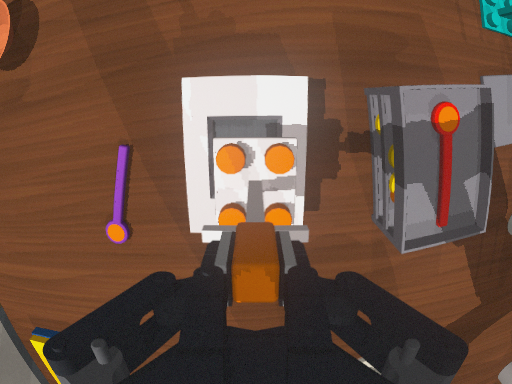

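```bash
python3 - <<'E'
from w import *
z=np.load('w5.npz'); im,d=z['im'],z['d']; p={k:(z[k] if k in'Rt' else float(z[k])) for k in('fx','fy','cx','cy','R','t')}
W=wcloud(d,p); X,Y,Z=W[...,0],W[...,1],W[...,2]; H,S,V=cv2.split(cv2.cvtColor(im,cv2.COLOR_RGB2HSV))
near=(abs(X-590)<130)&(abs(Y-263)<110)
yaw=-.0648; c,s=np.cos(yaw),np.sin(yaw); O=np.array([582.8,250.7])
def ext(nm,q):
    D=np.c_[X[q],Y[q]]-O; a=D@[c,s]; b=D@[-s,c]
    print(nm,q.sum(),'x',np.percentile(a,[.5,99.5]).round(1),'y',np.percentile(b,[.5,99.5]).round(1),*rect(D),'z',np.median(Z[q]))
ext('warmer top',(abs(Z-70)<4)&(V>120)&(S<40)&near)
ext('floor',(abs(Z-58)<3)&(V<140)&(S<60)&(abs(X-590)<60)&(abs(Y-263)<60))
ext('base plate',(abs(Z-163)<5)&(S<60)&(V>140)&near)
ext('caps',(abs(Z-179)<5)&(S>130)&near)
# side outline of warmer in the rows beyond the carrier
D=np.c_[X.ravel(),Y.ravel()]-O; a=(D@[c,s]).reshape(X.shape)
ext('warmer far half',(abs(Z-70)<4)&(V>120)&(S<40)&near&(a>45)&(a<100))
E
```

```text
warmer top 9281 x [-87.1 106.2] y [-61.9  87.1] [ 7.5 12.2] 150.6 200.1 86.21 z 70.03843165557126
floor 1102 x [31.8 52.4] y [-26.2  53.1] [26.1 11.5] 80.4 54.2 85.93 z 58.23286682093921
base plate 3802 x [-36.1  43.3] y [-37.2  37.7] [1.4 0.2] 75.9 84.6 86.29 z 162.30960978953328
caps 2141 x [-32.8  38.7] y [-32.6  32.7] [3.  0.2] 66.6 72.4 86.35 z 178.27785923398838
warmer far half 5022 x [45.8 99.7] y [-61.5  87. ] [73.1  7.8] 150.2 54.9 86.3 z 70.04867000104841
```

>>> drive_tool(deltas=[[0.3,-0.6,0.5,0],[0.39,-0.68,1.2,0],[0,0,1.8,0],[0,0,1.8,0],[0,0,1.2,0],[0,0,0.7,0],[0,0,0.2,0],[0,0,0,0],[0,0,0,0],[0,0,0,0]])

```text
clock: 14.17
eef_pos: [591.0, 264.5, 226.3]
tcp_rot: [-3.141, -0.001, -0.065]
contact_force: [0.7, 0.6, -1.8]
opening: 0.248
```

```bash
python3 go.py 589.8 262.9 205 -0.065; cat > al.py <<'E'
from w import *
s_=r.sense(); O=s_['eef_pos'][:2]; b0=s_['eef_pos'][2]-147
im,d,p=wgrab('w6'); save('w6',im)
W=wcloud(d,p); X,Y,Z=W[...,0],W[...,1],W[...,2]; H,S,V=cv2.split(cv2.cvtColor(im,cv2.COLOR_RGB2HSV))
near=(abs(X-590)<130)&(abs(Y-263)<110); yaw=-.0648; c,s=np.cos(yaw),np.sin(yaw)
def ext(nm,q):
    D=np.c_[X[q],Y[q]]-O; a=D@[c,s]; b=D@[-s,c]
    print(nm,q.sum(),'x',np.percentile(a,[.5,99.5]).round(1),'y',np.percentile(b,[.5,99.5]).round(1),*rect(D),'z',np.median(Z[q]))
ext('warmer top',(abs(Z-70)<4)&(V>120)&(S<40)&near)
ext('base plate',(abs(Z-b0-10)<4)&(S<60)&(V>140)&(abs(X-590)<60)&(abs(Y-263)<60))
ext('caps',(abs(Z-b0-26)<4)&(S>130)&near)
E
python3 al.py
```

```text
clock 14.17 pos [591.  264.5 226.3] rot [-3.141e+00 -1.000e-03 -6.500e-02] q [ 0.42  0.41  1.6  -0.    1.13  2.05] F [ 0.7  0.6 -1.8] open 0.248
turn first -0.0 then x,y,z cm -0.11 0.17 2.13
warmer top 15053 x [-96.2  98.9] y [-76.2  73. ] [-1.  -1.5] 150.9 200.6 86.38 z 70.03844113458538
base plate 3704 x [-36.   43.3] y [-36.9  37.9] [1.8 0.5] 75.8 83.5 86.18 z 89.00870176927752
caps 2111 x [-32.7  38.6] y [-32.3  32.8] [2.9 0.2] 66.7 72.8 86.4 z 104.95986314907553
```

>>> drive_tool(deltas=[[0,0.2,0,0],[0,0,0.2,0],[0,0,0.3,0],[0,0,0.3,0],[0,0,0.3,0],[0,0,0.3,0],[0,0,0.2,0],[0,0,0.2,0],[0,0,0.1,0],[0,0,0,0],[0,0,0,0]])

```text
clock: 15.13
eef_pos: [590.3, 262.2, 206.3]
tcp_rot: [3.142, 0.0, -0.065]
contact_force: [0.5, 0.1, -1.5]
opening: 0.248
```

```bash
python3 al.py
```

```text
warmer top 21184 x [-91.6  99. ] y [-73.7  75. ] [-0.3  0.5] 150.9 200.5 86.38 z 69.87959039808518
base plate 8322 x [-58.1  61.3] y [-60.8  62.2] [-0.2  0.7] 120.0 119.9 89.99 z 69.55932474019443
caps 2107 x [-33.   38.4] y [-32.5  32.7] [ 2.8 -0.1] 66.6 72.7 85.89 z 84.90128333602557
```

>>> drive_tool(deltas=[[0,0,0.05,0],[0,0,0.05,0],[0,0,0.05,0],[0,0,0,0],[0,0,0,0]])

```text
clock: 15.6
eef_pos: [590.4, 262.4, 205.3]
tcp_rot: [-3.141, -0.001, -0.065]
contact_force: [-1.4, -0.5, 4.1]
opening: 0.25
```

The force turned from -1.8 to +4.1 N, so the carrier is resting on the floor. Now release and check.

>>> drive_tool(deltas=[[0,0,0,0],[0,0,0,0],[0,0,0,0],[0,0,0,0],[0,0,0,0]], jaw=0.3)

```text
clock: 16.02
eef_pos: [590.2, 262.2, 204.6]
tcp_rot: [3.141, 0.0, -0.065]
contact_force: [-1.3, 0.2, 0.0]
opening: 0.7
```

>>> drive_tool(deltas=[[0,0,-0.5,0],[0,0,-1.5,0],[0,0,-2.5,0],[0,0,-3,0],[0,0,-3,0],[0,0,-2.5,0],[0,0,-1,0],[-1.5,0,0,0],[-2,0,0,0],[-1.5,0,0,0],[0,0,0,0],[0,0,0,0]])

```text
clock: 17.02
eef_pos: [540.0, 265.5, 344.6]
tcp_rot: [3.141, 0.0, -0.064]
contact_force: [0.8, 0.4, 1.1]
opening: 0.701
```

```bash
python3 - <<'E'
from w import *
s=r.sense(); print(s['clock'],s['eef_pos'],s['contact_force'])
yaw=-.065; c,sn=np.cos(yaw),np.sin(yaw); O=np.array([590,262.6])
im,d,p=wgrab('w7'); Ws=[('wrist',im,wcloud(d,p))]; save('w7',im)
for n in('scene','top'):
    i2,d,p=grab(n); Ws.append((n,i2,cloud(d,p)))
    if n=='scene': save('s7',cv2.resize(i2[60:320,100:380],None,fx=2.5,fy=2.2))
for n,im,W in Ws:
    X,Y,Z=W[...,0],W[...,1],W[...,2]; H,S,V=cv2.split(cv2.cvtColor(im,cv2.COLOR_RGB2HSV)); near=(abs(X-590)<130)&(abs(Y-263)<110)
    for nm,q in(('warmer',(abs(Z-70)<5)&(V>120)&(S<40)&near),('caps',(abs(Z-84)<5)&(S>130)&(H<20)&near),('griptop',(abs(Z-222)<5)&(S>130)&(H<20)&near),
      ('spoon',(S>140)&((H<=18)|(H>174))&(Z>95)&(Z<112)&(abs(X-573)<120)&(abs(Y)<90)),('blue',(S>130)&(H>105)&(H<125)&(abs(Z-262)<6)),('bottle',(abs(Z-129)<5)&(abs(X-420)<40)&(abs(Y+300)<40))):
        if q.sum()>8: print(n,nm,q.sum(),*rect(np.c_[X[q],Y[q]]),'z',np.median(Z[q]).round(1))
E
```

```text
17.0167 [540.03688293 265.50780046 344.61576213] [0.81371714 0.36121782 1.12197603]
wrist warmer 13020 [590.6 262.7] 151.1 200.2 86.39 z 69.9
wrist caps 989 [588.9 262.8] 65.6 79.0 86.29 z 84.0
wrist griptop 609 [589.2 263. ] 20.5 21.1 86.45 z 221.8
wrist spoon 1554 [573.2   9.5] 42.7 167.5 88.66 z 103.8
scene warmer 2785 [591.1 263.4] 151.9 203.0 86.11 z 70.4
scene caps 195 [590.  265.1] 66.1 83.2 83.01 z 84.4
scene griptop 75 [591.2 261.8] 22.9 25.0 84.64 z 221.6
scene spoon 351 [575.8  -1.8] 169.6 40.0 8.71 z 104.6
scene blue 41 [ 620.7 -331.8] 23.2 20.6 86.17 z 261.4
scene bottle 43 [ 420.7 -301.7] 29.2 23.4 50.48 z 129.8
top warmer 1167 [588.4 263.4] 149.6 200.4 86.07 z 69.7
top caps 55 [602.1 245.7] 85.9 44.1 38.69 z 83.2
top griptop 12 [589.6 254.4] 17.1 6.1 21.66 z 220.4
top spoon 300 [572.1   8.4] 167.7 40.3 0.02 z 103.4
top blue 47 [ 617.3 -331.7] 20.2 20.1 11.45 z 261.8
top bottle 50 [ 418.  -299.9] 27.3 23.3 59.21 z 129.8
```

View pics/s7.png

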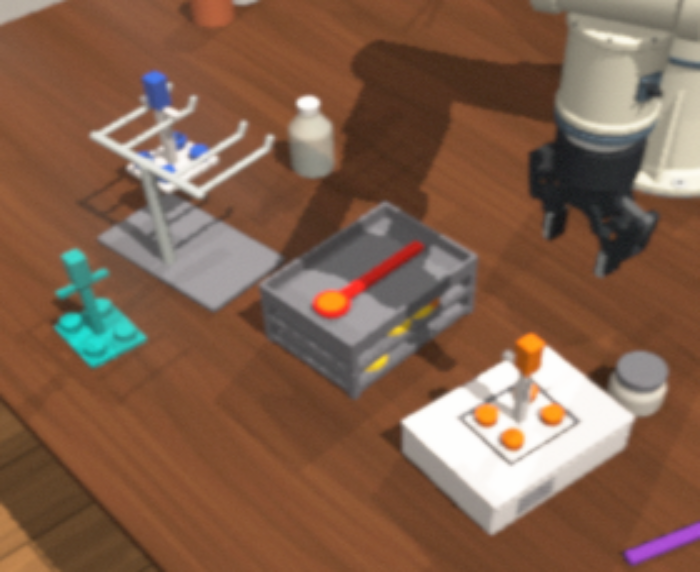

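The carrier sits flush in the pocket (px 518,425), the spoon is in the tray, and blue, bottle and tub are in place.

```bash
python3 -c "
from rig import job; print(job.sign_off())"
```

```text
the job is handed in; nothing more can be done
None
```

I laid the red spoon flat in the top tray, then lifted the orange carrier off its fork and set it down into the warmer's pocket. I released both and handed the job in at about 17 s of the 62 s. No verdict was reported.

My last checks before handing in:

- **Carrier:** the cap tops are at 84 mm, so the underside is on the 58 mm floor. The wrist camera puts its centre within about 2 mm of the pocket's, and the scene camera agrees. Wrist-camera angles match to 0.1°, and the grip top is above the base.
- **Spoon:** its top is at 104 mm, so it lies on the tray floor. Its middle is within a few mm of the tray centre.
- **Blue carrier and bottle:** measured within a few mm of where they started.
- **Tub:** I checked this only by eye in the last picture, where it looked upright and unmoved.

**Disagreements:** the fixed cameras differ from each other by 2 to 5 mm in x, so I used the wrist camera for the fine fit. In the last check, the top camera's cap and grip readings were partly hidden by the arm and I ignored them.

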